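Put the bench tools back on the sloped tool stand

TASK

Put the four bench tools that lie about (the orange screwdriver, the blue screwdriver, the red hex-key set and the white marker) back on the sloped tool stand, each in the lane whose stop bar has the tool's own colour. Each tool lies straight along its lane with its lower end resting against the stop bar, the screwdrivers with the handle down at the bar. Leave the torch and the red ball pen where they are.

Things in the scene. Friction and masses are not known exactly. Their poses are not given: they have to be found in the camera images.
- driver_orange: Screwdriver with orange and black handle, 178 mm long, on the bench. The handle is the half towards +y (from y = -7 to +89 mm; straight part to +77 mm); 18 mm wide to grip along x, 24 mm high, 1 mm above the origin; the 6 mm shaft runs to y = -89 mm, its axis 13 mm up. Origin: centre of its underside; z up, y along its length.
- driver_blue: Screwdriver with blue and black handle, 186 mm long, on the bench. The handle is the half towards +y (from y = -3 to +93 mm; straight part to +81 mm); 18 mm wide to grip along x, 24 mm high, 1 mm above the origin; the 6 mm shaft runs to y = -93 mm, its axis 13 mm up. Origin: centre of its underside; z up, y along its length.
- hex_keys: Red folding hex-key set, a straight channel 104 mm long (y), 28 mm wide (x) and 24 mm high (z), lying on the bench; firm to grip across its width; both ends alike. Origin: centre of its underside; z up, y along its length.
- marker: White felt marker with black parts, 135 mm long (y), 16 mm thick, lying on the bench. May lie in its lane either way round. Origin: centre of its underside; z up, y along its length.
- lane_orange: Lane of the sloped tool stand with the ORANGE stop bar and a black painted screwdriver outline: place of the orange screwdriver. Origin: mid-lane on its floor at the foot of the stop bar (12 mm above the bench). Frame level, not tipped: z up, x the horizontal way the lane climbs (roughly away from the robot), y across.
- lane_blue: Lane of the sloped tool stand with the BLUE stop bar and a black painted screwdriver outline: place of the blue screwdriver. All lanes alike: floor 56 mm wide, 150 mm long, rising at 14 degrees from the stop bar; smooth, so a tool let go on it slides down to the bar by itself; 3 mm side ridges, stop bar 16 mm high at the low end. Frame as the orange lane's.
- lane_red: Lane of the sloped tool stand with the RED stop bar and a wide black painted outline: place of the red hex-key set. Shape as the blue lane, frame as the orange lane. The four lanes lie side by side at 58 mm pitch on a dark frame, in a different order each time.
- lane_white: Lane of the sloped tool stand with the WHITE stop bar and a narrow black painted outline: place of the white marker. Shape as the blue lane, frame as the orange lane.
- torch: Dark grey torch, 114 mm long, 31 mm thick, lying on the bench; not a part of the set, leave it. Origin: centre of its underside.
- ball_pen: Thin red ball pen, 145 mm long, 12 mm thick, lying on the green notebook; not a part of the set, leave it. Origin: centre of its underside.

How it is judged:
By the outcome, as a careful person would: the job done as asked, in the order asked, and still so for the second after the job is handed in, with the robot touching nothing.
It also fails if it takes over 99 s, if anything falls off the work surface, if the arm or the gripper's body presses on something with over 40 N, if the wrist force passes 120 N, or if a joint passes its speed limit or range.

ROBOT

A 6-joint arm with a two-finger parallel gripper is mounted at the origin on a cart in front of the work surface, level with it; the furniture and walls round the work are solid. World frame = base frame: x ahead of the robot, y to its left, z up, the work surface at z = 0. Lengths are in mm, angles in rad, forces in N, time in s.
With the tool pointing down it reaches from about 400 to 925 mm from the base axis. Payload 12.5 kg.
Tool frame: the origin (TCP) lies at the very end of the fingers, on their centre line; the grasp point (between the pads) lies 19 mm behind it; z points along the fingers, y is the line along which they close (so a half turn about z gives the same grasp; the last joint's range is limited). The gripper opens to 95 mm and grips with 3 to 60 N. Pads are 20 mm wide; open, the fingers measure 119 mm over their backs; the gripper's body (75 mm by 180 mm) begins 59 mm behind the grasp point.
Start: joints at [1.123, 0.491, 1.559, -0, 1.092, -0.106], TCP at [209.474, 588.87, 214.661] pointing down, gripper open.
Joint ranges: [-3.1, 3.1], [-0.84, 2.19], [0.05, 2.79], [-1.13, 4.28], [0.06, 2.93], [-2.69, 2.69]. Speed limits (rad/s): [2.22, 2.22, 2.79, 3.14, 3.14, 3.14].

INTERFACE

Orientations are given as [roll, pitch, yaw] about the fixed x, y, z axes, in that order (R = Rz(yaw) Ry(pitch) Rx(roll)).
In Python, from cell import state, imaging, env, spot_in, mark_of gives the robot as it stands. The module is installed in compiled form; this text tells all that it offers.
- The arm moves only by the tool step_arm, never from a script. Its argument "increments" is a list of rows, each an object with "slide": the shift along the tool's x, y, z in m, a list of three; "roll": the turn about the tool's z in rad. A call has 1 to 5 rows; each row is the pose to reach, as a shift and turn from the pose commanded when the call began, along the tool's axes at that moment; what a row does not reach only later rows make up. A row lasts 1/8 s, in which the tool goes at most 62.5 mm and 10.7 degrees, less where a joint would pass 70% of its speed; a pose out of reach is approached as far as the arm can. A call with a gripper value outside its range is refused whole. "fingers" is the opening, from 0 (shut) to 1 (fully open), set as the call begins (left out, the last holds). The fingers move at their own pace and stop on an object; the grip force is fixed at half the most. Time passes only in rows, so rows that repeat a pose let the fingers close. It gives the time, the measured TCP pose, the force, the opening and the grip force at its end, in the units of the state.
- state(): the state, without advancing time (a new reading comes with each control period).
- imaging.read_camera(name): name is "scene" or "top" or "wrist"; returns a dict with "color" (420x560x3 uint8, red, green, blue), "z_map" (420x560 float32, mm along the optical axis (not along the pixel's ray), 0 where there is no reading), "intrinsics" (3x3 intrinsics, pixels), "camera_from_world" (4x4, takes a point from world to camera coordinates). Camera axes: x right, y up, looking along -z (the intrinsics and any distortion apply to the point x, -y, -z); pixel columns grow to the right and rows downward; lengths in mm; the calibration is good to about 2 mm. A picture is of the moment at which its call begins.
- env.job_done(): hands the job in; it is judged then, once.
Trained networks look in the newest picture that a camera, given by its name, has taken for a name from the list of things; names that differ only in an ending like _2 or _b are one class to them, and where a whole thing is asked for, a point or a joint stands for the part that bears it (a point fixed in the world has none). Each returns a list of dicts, best first, with "confidence" (0 to 1); they miss things now and then, are a little off and sometimes report something else, mostly with a low value. They report only what shows in the picture. A call takes as long as a camera call.
- spot_in(camera, target): "bbox" ([left, top, right, bottom] in pixels, round what is visible of it).
- mark_of(camera, target): "uv" ([column, row] in pixels: a listed point, or the origin of a listed thing).
The state is a dict: "t": time; "joints": joint angles; "qvel": joint speeds; "tau": joint torques, N m; "eef_pos": TCP position; "tcp_rot": TCP orientation; "ft_force": force on the tool from outside, world axes, zero at the start; "moment": the same for the moment, N m; "opening": opening from 0.0 (shut) to 1.0 (fully open); "grip_force": force on a finger pad.
Only numpy, scipy, OpenCV 4.12 (cv2) and the standard library are available. Lean on these libraries where they do the work, as an engineer would, in place of code of your own. Each camera call takes 0.05 s, during which the arm holds its last target. There are 200 camera calls.

## Working session

There is one attempt and no reset: what is moved stays moved. The work goes in short steps, Python scripts to look and compute and a tool call to move; the robot and the scene stay as the last step left them, time stands still between calls to the robot, and variables do not carry over. Pictures are saved under pics/ and viewed, at most 14 in all, crops included, and the job is handed in when it is done.

Besides the shell and the picture viewer there is one more tool, called as name(argument=value, ...) on one line, values as JSON. step_arm: Moves the arm, as the interface text tells. Its arguments: {"type":"object","properties":{"increments":{"type":"array"},"fingers":{"type":"number"}},"required":["increments"]}

```bash
mkdir -p pics; cat > h.py <<'E'
import numpy as np, cv2
from cell import state, imaging, env, spot_in, mark_of
def cloud(c):
    K=np.array(c["intrinsics"]);z=c["z_map"].astype(float);v,u=np.indices(z.shape)
    P=np.stack([(u-K[0,2])/K[0,0]*z,-(v-K[1,2])/K[1,1]*z,-z,np.ones_like(z)],-1)
    W=P@np.linalg.inv(np.array(c["camera_from_world"])).T
    W=W[...,:3];W[z==0]=np.nan;return W
def save(c,n): cv2.imwrite("pics/"+n,cv2.cvtColor(c["color"],cv2.COLOR_RGB2BGR))
E
python3 - <<'E'
from h import *
s=state();print({k:np.round(v,3) for k,v in s.items()})
for n in("top","scene"):
    c=imaging.read_camera(n);save(c,n+"0.png");W=cloud(c)
    for t in "driver_orange driver_blue hex_keys marker lane_orange lane_blue lane_red lane_white torch ball_pen".split():
        for r in mark_of(n,t)[:2]:
            u,v=np.round(r["uv"]).astype(int);print(n,t,round(r["confidence"],2),u,v,W[min(v,419),min(u,559)].round(0))
E
```

```text
{'t': np.float64(0.0), 'joints': array([ 1.123,  0.492,  1.559, -0.   ,  1.092, -0.106]), 'qvel': array([ 0.   , -0.001,  0.001,  0.001,  0.001, -0.001]), 'tau': array([-4.0000e-03, -6.1263e+01, -2.5817e+01,  6.9000e-02,  4.8000e-02,
       -0.0000e+00]), 'eef_pos': array([209.366, 588.618, 214.067]), 'tcp_rot': array([-3.14, -0.  ,  2.8 ]), 'ft_force': array([-0.281,  0.436, -0.716]), 'moment': array([-0.008, -0.011,  0.03 ]), 'grip_force': np.float64(0.0), 'opening': np.float64(0.999)}
top driver_orange 0.53 371 255 [ 429. -347.   18.]
top driver_blue 0.56 293 251 [448. -99.  24.]
top hex_keys 0.48 218 255 [443. 143.   5.]
top marker 0.76 163 261 [429. 320.   8.]
top lane_orange 0.71 285 202 [608. -78.  12.]
top lane_blue 0.83 266 205 [600. -16.  11.]
top lane_red 0.8 298 207 [ 588. -119.   29.]
top lane_red 0.56 188 220 [556. 232.  37.]
top lane_white 0.57 320 203 [ 601. -192.   12.]
top torch 0.88 188 222 [550. 234.  30.]
top ball_pen 0.62 381 180 [ 671. -393.   14.]
scene driver_orange 0.64 293 324 [ 410. -348.   14.]
scene driver_blue 0.96 247 248 [ 429. -109.   12.]
scene hex_keys 0.6 207 190 [435. 129.  11.]
scene marker 0.74 179 154 [434. 319.   3.]
scene lane_orange 0.64 293 210 [600. -62.  10.]
scene lane_orange 0.28 232 157 [551. 192.  33.]
scene lane_blue 0.74 280 200 [584. -21.  22.]
scene lane_red 0.73 401 291 [ 674. -410.   11.]
scene lane_red 0.69 302 225 [ 585. -126.   21.]
scene lane_white 0.87 319 238 [ 603. -178.   11.]
scene torch 0.67 226 158 [539. 210.  20.]
scene ball_pen 0.61 401 290 [ 675. -409.   12.]
```

```bash
python3 - <<'E'
import cv2
a=cv2.imread("pics/top0.png");cv2.imwrite("pics/top0c.png",cv2.resize(a[140:310,130:410],(800,486),interpolation=cv2.INTER_CUBIC))
E
```

```text
(no output)
```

View pics/top0c.png

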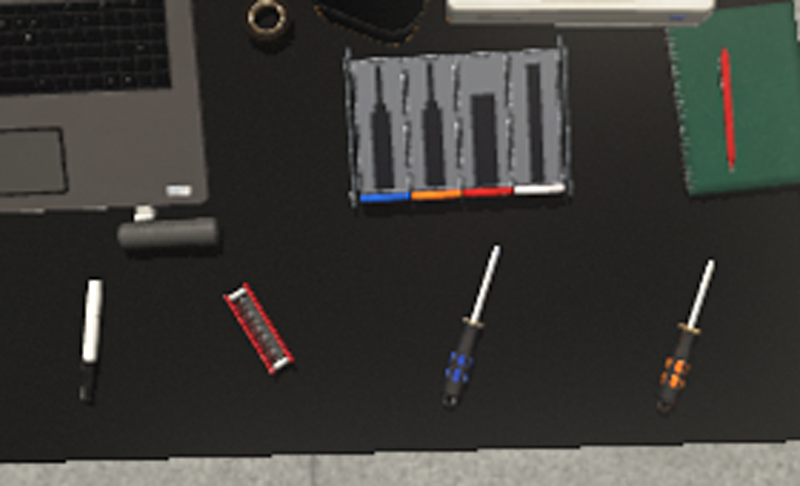

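View pics/scene0.png

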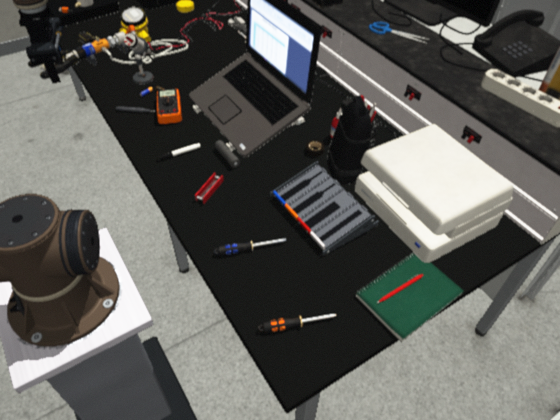

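The lanes run blue, orange, red, white from left (+y) to right. All four tools lie in front of the stand. Both screwdriver handles point to the robot (crop pixels: blue butt 449,403, orange butt 664,409).

```bash
cat >> h.py <<'E'
def ray(c,u,v,zw):
    K=np.array(c["intrinsics"]);T=np.linalg.inv(np.array(c["camera_from_world"]))
    d=T[:3,:3]@np.array([(u-K[0,2])/K[0,0],-(v-K[1,2])/K[1,1],-1]);o=T[:3,3]
    return o+d*(zw-o[2])/d[2]
def go(x,y,z,yaw,s=None):
    "slide (m) and roll from the present pose to a world TCP pose (tool down)"
    s=s or state();p=np.array(s["eef_pos"]);w=s["tcp_rot"][2];d=np.array([x,y,z])-p
    r=(w-yaw+np.pi)%(2*np.pi)-np.pi
    return np.round([(np.cos(w)*d[0]+np.sin(w)*d[1])/1e3,(np.sin(w)*d[0]-np.cos(w)*d[1])/1e3,-d[2]/1e3,r],4)
E
python3 - <<'E'
from h import *
c=imaging.read_camera("top")
f=lambda x,y,z:ray(c,130+x/2.857,140+y/2.857,z)
for n,a,b,z in(("marker",(96,281),(85,400),8),("hex",(236,292),(281,366),24),("blue",(497,247),(449,403),13),("orange",(711,262),(664,409),13),("bar",(360,199),(564,188),20),("sideL",(352,200),(348,60),30),("sideR",(569,190),(563,48),30)):
    A,B=f(*a,z),f(*b,z);d=A-B
    print(n,A.round(0),B.round(0),"mid",((A+B)/2).round(0),"len",np.hypot(*d[:2]).round(0),"ang",np.arctan2(d[1],d[0]).round(3))
print(go(480,220,230,3.0))
E
```

```text
marker [501. 318.   8.] [368. 330.   8.] mid [435. 324.   8.] len 134.0 ang -0.091
hex [484. 157.  24.] [400. 108.  24.] mid [442. 132.  24.] len 97.0 ang 0.531
blue [ 526. -137.   13.] [354. -78.  13.] mid [ 440. -107.   13.] len 183.0 ang -0.332
orange [ 502. -377.   13.] [ 341. -316.   13.] mid [ 422. -346.   13.] len 173.0 ang -0.361
bar [585.  16.  20.] [ 590. -215.   20.] mid [588. -99.  20.] len 231.0 ang 1.595
sideL [583.  24.  30.] [743.  25.  30.] mid [663.  25.  30.] len 160.0 ang -3.136
sideR [ 587. -219.   30.] [ 749. -219.   30.] mid [ 668. -219.   30.] len 163.0 ang 3.141
[-0.3785 -0.2569 -0.0153 -0.2002]
```

step_arm(increments=[{"slide": [-0.378,-0.257,-0.015],"roll": -0.2},{"slide": [-0.378,-0.257,-0.015],"roll": -0.2},{"slide": [-0.378,-0.257,-0.015],"roll": -0.2},{"slide": [-0.378,-0.257,-0.015],"roll": -0.2},{"slide": [-0.378,-0.257,-0.015],"roll": -0.2}])

```text
t: 1.78
eef_pos: [394.2, 336.2, 225.2]
tcp_rot: [3.141, 0.001, 3.0]
ft_force: [1.0, -0.5, 0.1]
opening: 0.995
grip_force: 0.0
```

```bash
python3 -c "
from h import *
print(go(510,-60,220,2.78))"
```

```text
[-0.1706 -0.3759  0.0052  0.22  ]
```

step_arm(increments=[{"slide": [-0.171,-0.376,0.005],"roll": 0.22},{"slide": [-0.171,-0.376,0.005],"roll": 0.22},{"slide": [-0.171,-0.376,0.005],"roll": 0.22},{"slide": [-0.171,-0.376,0.005],"roll": 0.22},{"slide": [-0.171,-0.376,0.005],"roll": 0.22}])

```text
t: 2.4
eef_pos: [481.5, 36.0, 221.3]
tcp_rot: [3.141, 0.001, 2.78]
ft_force: [0.7, -0.0, -0.4]
opening: 1.001
grip_force: 0.0
```

```bash
python3 -c "
from h import *
print(state()['eef_pos'],go(400,-335,180,2.78))"
```

```text
[481.48500461  35.969713   221.33592588] [-5.510e-02 -3.758e-01  4.130e-02 -2.000e-04]
```

step_arm(increments=[{"slide": [-0.055,-0.376,0.041],"roll": 0},{"slide": [-0.055,-0.376,0.041],"roll": 0},{"slide": [-0.055,-0.376,0.041],"roll": 0},{"slide": [-0.055,-0.376,0.041],"roll": 0},{"slide": [-0.055,-0.376,0.041],"roll": 0}])

```text
t: 3.02
eef_pos: [413.7, -267.5, 187.6]
tcp_rot: [-3.141, 0.001, 2.78]
ft_force: [1.6, -0.2, 0.1]
opening: 1.002
grip_force: 0.0
```

step_arm(increments=[{"slide": [-0.013,-0.074,0.009],"roll": 0},{"slide": [-0.013,-0.074,0.009],"roll": 0},{"slide": [-0.013,-0.074,0.009],"roll": 0}])

```text
t: 3.4
eef_pos: [400.0, -339.4, 178.3]
tcp_rot: [3.141, -0.0, 2.778]
ft_force: [0.3, 1.0, 0.6]
opening: 1.003
grip_force: 0.0
```

```bash
python3 - <<'E'
from h import *
c=imaging.read_camera("wrist");save(c,"w1.png");print(state()["eef_pos"],state()["tcp_rot"])
for r in mark_of("wrist","driver_orange"): print(r, ray(c,*r["uv"],0).round(0))
T=np.linalg.inv(np.array(c["camera_from_world"]));print(T.round(2))
E
```

```text
[ 400.28728391 -338.44948223  178.47181688] [ 3.14110712e+00 -4.41691972e-04  2.77958943e+00]
{'uv': [273.9, 216.4], 'confidence': 0.8} [ 424. -343.    0.]
[[ 3.5000e-01 -9.0000e-01 -2.4000e-01  3.3302e+02]
 [ 9.3000e-01  3.4000e-01  9.0000e-02 -3.1267e+02]
 [-0.0000e+00 -2.5000e-01  9.7000e-01  3.4910e+02]
 [ 0.0000e+00  0.0000e+00  0.0000e+00  1.0000e+00]]
```

View pics/w1.png

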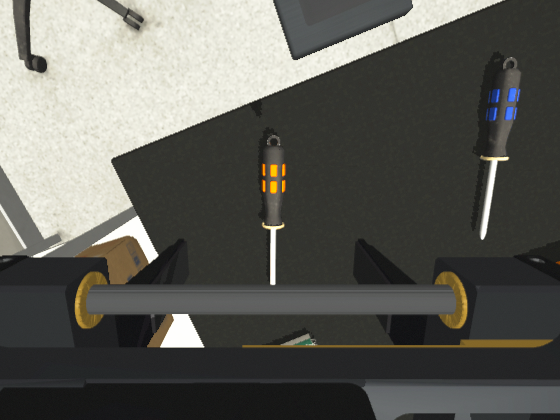

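The wrist view shows the orange handle from (274,137) to its collar at (272,224). The blue driver's butt is at (511,60) and its tip at (484,237).

```bash
python3 - <<'E'
from h import *
c=imaging.read_camera("wrist")
for n,a,b in(("o",(273.5,137),(272.5,280)),("o2",(273.5,137),(272.5,224)),("b",(511,60),(484,237))):
    A,B=ray(c,*a,13),ray(c,*b,13);d=B-A;e=d[:2]/np.hypot(*d[:2]);print(n,A.round(0),B.round(0),np.hypot(*d[:2]).round(0),np.arctan2(d[1],d[0]).round(3),"g49",(A[:2]+49*e).round(1),"g58",(A[:2]+58*e).round(1))
    if n=="o":
        g=A[:2]+49*e; print(go(*g,8,np.pi+np.arctan2(d[1],d[0])))
E
```

```text
o [ 342. -312.   13.] [ 492. -369.   13.] 161.0 -0.366 g49 [ 387.7 -329.3] g58 [ 396.1 -332.5]
[0.0152 0.0034 0.1708 0.0052]
o2 [ 342. -312.   13.] [ 429. -346.   13.] 93.0 -0.37 g49 [ 387.6 -329.5] g58 [ 396.  -332.8]
b [355. -71.  13.] [ 526. -131.   13.] 181.0 -0.335 g49 [401.4 -87.2] g58 [409.9 -90.1]
```

step_arm(increments=[{"slide": [0.015,0.003,0.06],"roll": 0.005},{"slide": [0.015,0.003,0.12],"roll": 0.005},{"slide": [0.015,0.003,0.16],"roll": 0.005},{"slide": [0.015,0.003,0.17],"roll": 0.005},{"slide": [0.015,0.003,0.17],"roll": 0.005}])

```text
t: 4.18
eef_pos: [387.9, -330.7, 9.1]
tcp_rot: [3.142, 0.0, 2.776]
ft_force: [1.0, 0.4, -0.2]
opening: 1.001
grip_force: 0.0
```

step_arm(increments=[{"slide": [0,0,0],"roll": 0},{"slide": [0,0,0],"roll": 0},{"slide": [0,0,0],"roll": 0},{"slide": [0,0,0],"roll": 0},{"slide": [0,0,0],"roll": 0}], fingers=0)

```text
t: 4.8
eef_pos: [387.3, -331.1, 8.6]
tcp_rot: [3.142, 0.0, 2.775]
ft_force: [-0.2, -0.5, 0.9]
opening: 0.534
grip_force: 0.0
```

step_arm(increments=[{"slide": [0,0,0],"roll": 0},{"slide": [0,0,0],"roll": 0},{"slide": [0,0,0],"roll": 0},{"slide": [0,0,0],"roll": 0},{"slide": [0,0,0],"roll": 0}])

```text
t: 5.42
eef_pos: [387.4, -331.1, 8.5]
tcp_rot: [3.142, -0.0, 2.775]
ft_force: [-0.2, -0.2, -0.4]
opening: 0.187
grip_force: 30.0
```

step_arm(increments=[{"slide": [0,0,0],"roll": 0},{"slide": [0,0,-0.02],"roll": 0},{"slide": [0,0,-0.06],"roll": 0},{"slide": [0,0,-0.12],"roll": 0},{"slide": [0,0,-0.12],"roll": 0}])

```text
t: 6.05
eef_pos: [388.5, -332.2, 132.1]
tcp_rot: [-3.138, 0.006, 2.775]
ft_force: [0.0, 0.7, -1.4]
opening: 0.189
grip_force: 30.0
```

```bash
python3 -c "
from h import *
print(state()['grip_force'],go(610,-200,130,3.16),go(646,-71,70,3.16))"
```

```text
29.99904066324234 [-0.1594  0.2029  0.0021 -0.385 ] [-0.1468  0.3362  0.0621 -0.385 ]
```

step_arm(increments=[{"slide": [-0.147,0.336,0],"roll": -0.385},{"slide": [-0.147,0.336,0],"roll": -0.385},{"slide": [-0.147,0.336,0],"roll": -0.385},{"slide": [-0.147,0.336,0],"roll": -0.385},{"slide": [-0.147,0.336,0],"roll": -0.385}])

```text
t: 6.68
eef_pos: [607.8, -106.9, 127.0]
tcp_rot: [3.141, -0.002, -3.123]
ft_force: [0.8, -0.2, -1.1]
opening: 0.184
grip_force: 30.0
```

step_arm(increments=[{"slide": [-0.027,0.052,0],"roll": 0},{"slide": [-0.027,0.052,0],"roll": 0},{"slide": [-0.027,0.052,0],"roll": 0}])

```text
t: 7.05
eef_pos: [632.3, -56.3, 127.3]
tcp_rot: [3.141, -0.002, -3.123]
ft_force: [0.3, -0.3, -1.9]
opening: 0.187
grip_force: 30.0
```

```bash
python3 - <<'E'
from h import *
c=imaging.read_camera("wrist");save(c,"w2.png");print(state()["eef_pos"],state()["tcp_rot"])
for t in("lane_orange","lane_blue","lane_red","lane_white"):
  for r in mark_of("wrist",t)[:1]: print(t,r, ray(c,*r["uv"],12).round(0))
E
```

```text
[632.28097836 -57.00216799 127.64222539] [ 3.14137083e+00 -1.42129443e-03 -3.12393414e+00]
lane_orange {'uv': [257.4, 167.5], 'confidence': 0.68} [594. -68.  12.]
lane_blue {'uv': [324.0, 162.1], 'confidence': 0.89} [588.  -8.  12.]
lane_red {'uv': [192.4, 167.2], 'confidence': 0.89} [ 595. -126.   12.]
lane_white {'uv': [126.6, 167.4], 'confidence': 0.63} [ 596. -185.   12.]
```

View pics/w2.png

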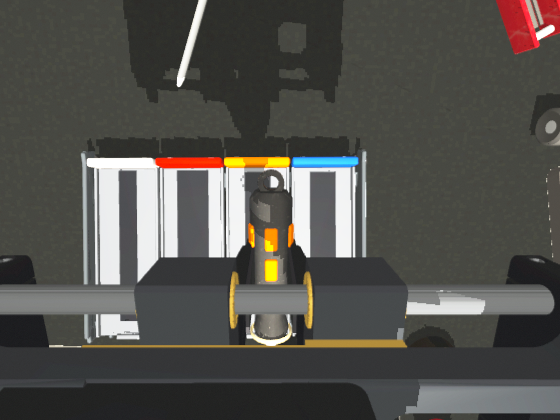

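The orange bar spans columns 225–290 at row 161, with its lane clear below it. The handle is held straight, pointing at the bar.

```bash
python3 - <<'E'
from h import *
c=imaging.read_camera("wrist")
A,B=ray(c,88,162,28),ray(c,358,160.5,28);print(A.round(1),B.round(1),np.arctan2(-(B-A)[0],(B-A)[1]))
for x in(225,290): print(ray(c,x,161,28).round(1), ray(c,x,166,28).round(1))
W=cloud(c)
for r in range(150,185,3): print(r,W[r,240].round(0),W[r,178].round(0))
print(go(648,-68,60,3.155),go(648,-68,32,3.155))
E
```

```text
[ 590.6 -211.4   28. ] [585.4  16.6  28. ] 0.022578410348009465
[587.8 -95.6  28. ] [592.  -95.6  28. ]
[586.8 -40.7  28. ] [591.  -40.6  28. ]
150 [580. -85.   0.] [ 581. -142.    2.]
153 [583. -85.   1.] [ 584. -142.    2.]
156 [584. -83.  25.] [ 587. -143.    2.]
159 [586. -83.  27.] [ 587. -135.   28.]
162 [588. -83.  29.] [ 589. -135.   28.]
165 [592. -84.  21.] [ 592. -137.   23.]
168 [595. -84.  13.] [ 596. -140.   13.]
171 [598. -84.  15.] [ 599. -140.   14.]
174 [600. -84.  15.] [ 601. -139.   15.]
177 [603. -84.  15.] [ 604. -140.   16.]
180 [606. -84.  16.] [ 607. -140.   16.]
183 [nan nan nan] [ 609. -140.   16.]
[-0.0151 -0.011   0.0686  0.0033] [-0.0151 -0.011   0.0966  0.0033]
```

step_arm(increments=[{"slide": [-0.016,-0.01,0.045],"roll": -0.005},{"slide": [-0.016,-0.01,0.07],"roll": -0.005},{"slide": [-0.016,-0.01,0.07],"roll": -0.005},{"slide": [-0.016,-0.01,0.08],"roll": -0.005},{"slide": [-0.016,-0.01,0.09],"roll": -0.005}])

```text
t: 7.98
eef_pos: [649.5, -66.2, 39.5]
tcp_rot: [-3.141, 0.002, -3.118]
ft_force: [-3.6, -1.4, 6.8]
opening: 0.189
grip_force: 30.0
```

step_arm(increments=[{"slide": [0,0,0.0],"roll": 0},{"slide": [0,0,0.0],"roll": 0}])

```text
t: 8.22
eef_pos: [649.3, -65.9, 38.8]
tcp_rot: [3.142, 0.0, -3.118]
ft_force: [-0.2, 0.5, -0.7]
opening: 0.188
grip_force: 30.0
```

```bash
python3 - <<'E'
from h import *
c=imaging.read_camera("wrist");save(c,"w3.png");s=state();print(s["eef_pos"],s["tcp_rot"],s["ft_force"])
E
```

```text
[649.26069904 -65.91729989  38.79569223] [ 3.14154100e+00  3.90569439e-04 -3.11831503e+00] [-0.07296076  0.89400927 -0.26264151]
```

View pics/w3.png

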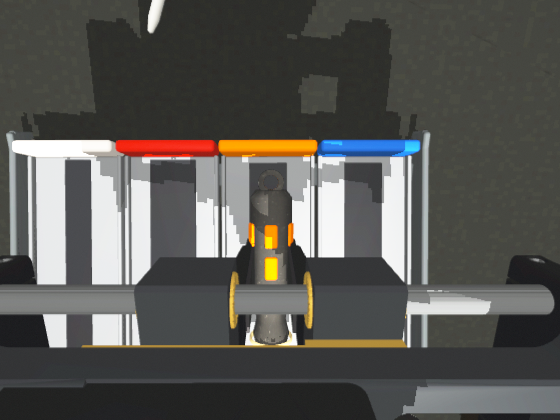

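The driver sits over the orange lane with its butt inside the bar (ring at 270,180, bar at row 148). I'll lower it a little and let go.

step_arm(increments=[{"slide": [0,0,0.004],"roll": 0},{"slide": [0,0,0.004],"roll": 0}])

```text
t: 8.52
eef_pos: [649.2, -66.0, 34.9]
tcp_rot: [3.142, 0.0, -3.118]
ft_force: [-2.6, -0.7, 3.0]
opening: 0.181
grip_force: 30.0
```

step_arm(increments=[{"slide": [0,0,0],"roll": 0},{"slide": [0,0,0],"roll": 0},{"slide": [0,0,0],"roll": 0},{"slide": [0,0,0],"roll": 0}], fingers=0.36)

```text
t: 9.02
eef_pos: [649.2, -66.0, 34.5]
tcp_rot: [3.141, 0.0, -3.118]
ft_force: [0.5, 0.5, 0.4]
opening: 0.358
grip_force: 0.0
```

step_arm(increments=[{"slide": [0,0,-0.03],"roll": 0},{"slide": [0,0,-0.08],"roll": 0},{"slide": [0,0,-0.14],"roll": 0},{"slide": [0,0,-0.14],"roll": 0}])

```text
t: 9.52
eef_pos: [651.0, -66.3, 179.4]
tcp_rot: [-3.14, 0.008, -3.118]
ft_force: [0.6, 0.6, -0.1]
opening: 0.359
grip_force: 0.0
```

```bash
python3 - <<'E'
from h import *
c=imaging.read_camera("wrist");save(c,"w4.png");s=state();print(s["eef_pos"],s["opening"])
print(go(401,-88,150,np.pi-.335))
E
```

```text
[649.80184192 -66.0741393  176.59863506] 0.3615315627579572
[ 0.2492 -0.0161  0.0266  0.3583]
```

View pics/w4.png

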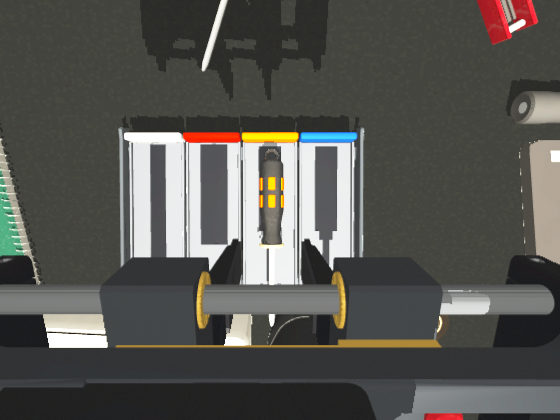

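The orange driver lies straight in its lane. The butt is at row 146 and the bar edge at row 142; I'll check that gap again later. Blue is next.

step_arm(increments=[{"slide": [0.249,-0.016,0.027],"roll": 0.358},{"slide": [0.249,-0.016,0.027],"roll": 0.358},{"slide": [0.249,-0.016,0.027],"roll": 0.358},{"slide": [0.249,-0.016,0.027],"roll": 0.358},{"slide": [0.249,-0.016,0.027],"roll": 0.358}], fingers=0.6)

```text
t: 10.2
eef_pos: [396.2, -87.0, 146.4]
tcp_rot: [3.141, -0.005, 2.805]
ft_force: [1.7, -0.5, 0.7]
opening: 0.605
grip_force: 0.0
```

```bash
python3 - <<'E'
from h import *
c=imaging.read_camera("wrist");save(c,"w5.png");s=state();print(s["eef_pos"],s["tcp_rot"],s["opening"])
# top check of orange gap via depth is coarse; blue pixels here:
h=cv2.cvtColor(c["color"],cv2.COLOR_RGB2HSV);m=cv2.inRange(h,(105,150,80),(125,255,255));m[:, :150]=0;m[:,420:]=0
v,u=np.nonzero(m);print(len(u),u.mean(),v.mean(),ray(c,u.mean(),v.mean(),22).round(1))
print(spot_in("wrist","driver_blue")[:1],mark_of("wrist","driver_blue")[:1])
print(go(401,-88,8,np.pi-.335))
E
```

```text
[398.97401239 -87.6783532  146.93804258] [ 3.14140357e+00 -1.86432205e-03  2.80551819e+00] 0.6018245236421021
341 267.5953079178886 204.3782991202346 [392.5 -87.8  22. ]
[{'bbox': [255.2, 158.1, 280.9, 330.3], 'confidence': 0.97}] [{'uv': [266.8, 242.7], 'confidence': 0.63}]
[ 3.000e-04 -1.000e-04  1.393e-01 -1.000e-04]
```

View pics/w5.png

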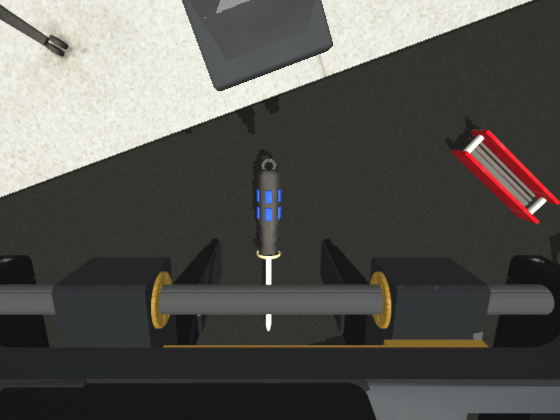

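The blue driver is straight under the open fingers at column 268, from butt ring row 158 to tip row 330. I'll descend and grip.

step_arm(increments=[{"slide": [0,-0.002,0.06],"roll": 0},{"slide": [0,-0.002,0.11],"roll": 0},{"slide": [0,-0.002,0.138],"roll": 0},{"slide": [0,-0.002,0.138],"roll": 0}])

```text
t: 10.85
eef_pos: [400.0, -89.3, 7.6]
tcp_rot: [3.141, -0.004, 2.807]
ft_force: [0.1, 0.1, -0.5]
opening: 0.605
grip_force: 0.0
```

step_arm(increments=[{"slide": [0,0,0],"roll": 0},{"slide": [0,0,0],"roll": 0},{"slide": [0,0,0],"roll": 0},{"slide": [0,0,0],"roll": 0},{"slide": [0,0,0],"roll": 0}], fingers=0)

```text
t: 11.48
eef_pos: [400.1, -89.7, 9.9]
tcp_rot: [3.142, 0.001, 2.807]
ft_force: [-0.3, -0.0, 6.6]
opening: 0.186
grip_force: 30.0
```

step_arm(increments=[{"slide": [0,0,0],"roll": 0},{"slide": [0,0,0],"roll": 0},{"slide": [0,0,0],"roll": 0}])

```text
t: 11.85
eef_pos: [400.1, -89.7, 9.9]
tcp_rot: [3.142, 0.001, 2.807]
ft_force: [-0.2, -0.4, 7.1]
opening: 0.183
grip_force: 30.0
```

```bash
python3 - <<'E'
from h import *
s=state();print(s["eef_pos"],s["tcp_rot"],s["opening"],s["grip_force"])
E
```

```text
[400.11813478 -89.70256184   9.86639284] [3.14152811e+00 6.97759733e-04 2.80680195e+00] 0.18335013604918982 29.99644160270691
```

step_arm(increments=[{"slide": [0,0,-0.03],"roll": 0},{"slide": [0,0,-0.09],"roll": 0},{"slide": [0,0,-0.11],"roll": 0},{"slide": [0,0,-0.11],"roll": 0}])

```text
t: 12.35
eef_pos: [400.4, -89.8, 120.6]
tcp_rot: [-3.142, 0.003, 2.807]
ft_force: [0.5, 0.1, -1.5]
opening: 0.188
grip_force: 30.0
```

```bash
python3 - <<'E'
from h import *
print(go(647,-9,95,3.163))
E
```

```text
[-0.2063  0.1573  0.0256 -0.3561]
```

step_arm(increments=[{"slide": [-0.206,0.157,0],"roll": -0.356},{"slide": [-0.206,0.157,0],"roll": -0.356},{"slide": [-0.206,0.157,0],"roll": -0.356},{"slide": [-0.206,0.157,0],"roll": -0.356},{"slide": [-0.206,0.157,0.02],"roll": -0.356}])

```text
t: 12.98
eef_pos: [648.5, -7.7, 97.5]
tcp_rot: [3.141, 0.001, -3.119]
ft_force: [-2.2, 0.8, 0.5]
opening: 0.185
grip_force: 30.0
```

step_arm(increments=[{"slide": [0,0,0],"roll": 0},{"slide": [0,0,0],"roll": 0}])

```text
t: 13.22
eef_pos: [644.8, -9.6, 98.9]
tcp_rot: [3.141, -0.002, -3.121]
ft_force: [-0.0, -0.4, -0.5]
opening: 0.182
grip_force: 30.0
```

```bash
python3 - <<'E'
from h import *
c=imaging.read_camera("wrist");save(c,"w6.png");s=state();print(s["eef_pos"],s["tcp_rot"],s["ft_force"])
for t in("lane_blue",):
  for r in mark_of("wrist",t)[:1]: print(t,r, ray(c,*r["uv"],12).round(0))
print(go(647,-9,37,3.163))
E
```

```text
[645.11156454  -9.70411631  99.55185444] [ 3.14148196e+00 -7.15624029e-04 -3.12124587e+00] [-0.08810569 -0.99946226 -0.26811936]
lane_blue {'uv': [268.9, 153.8], 'confidence': 0.64} [592. -11.  12.]
[-0.0016  0.0007  0.063  -0.0011]
```

View pics/w6.png

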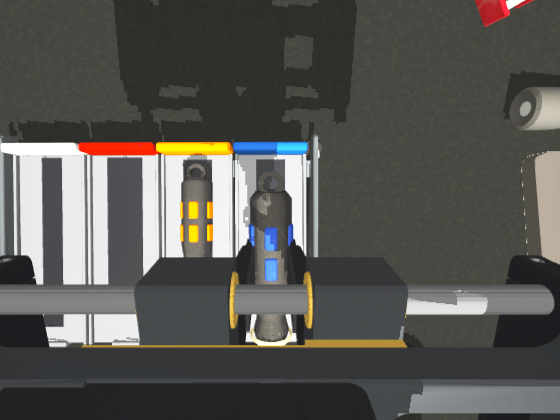

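The blue driver hangs straight over its lane. The orange driver's ring at row 162 seems a few mm short of its bar at row 154, so I'll measure that while I place blue.

```bash
python3 - <<'E'
from h import *
c=imaging.read_camera("wrist");W=cloud(c)
for v in range(144,186,3): print(v,W[v,196].round(0),W[v,175].round(0),c["color"][v,196])
E
```

```text
144 [586. -65.  28.] [586. -81.  27.] [255 243   0]
147 [588. -65.  28.] [588. -81.  29.] [255 251   0]
150 [590. -66.  25.] [591. -82.  25.] [255 215   0]
153 [594. -69.  12.] [594. -86.  13.] [164 103  60]
156 [596. -69.  13.] [596. -86.  14.] [165 168 170]
159 [598. -69.  15.] [599. -86.  13.] [70 72 74]
162 [599. -66.  28.] [601. -86.  15.] [142 139 131]
165 [601. -66.  29.] [603. -86.  16.] [143 130 119]
168 [605. -69.  16.] [606. -86.  15.] [66 67 68]
171 [607. -69.  16.] [608. -86.  16.] [66 67 68]
174 [610. -69.  17.] [610. -86.  16.] [66 66 67]
177 [609. -64.  39.] [612. -85.  18.] [85 83 77]
180 [611. -64.  40.] [615. -85.  18.] [119 115 107]
183 [613. -63.  41.] [617. -85.  19.] [124 120 113]
```

step_arm(increments=[{"slide": [0.0,0.001,0.04],"roll": 0},{"slide": [0.0,0.001,0.05],"roll": 0},{"slide": [0.0,0.001,0.056],"roll": 0},{"slide": [0.0,0.001,0.062],"roll": 0},{"slide": [0.0,0.001,0.064],"roll": 0}])

```text
t: 14.0
eef_pos: [646.5, -8.1, 36.8]
tcp_rot: [-3.141, 0.001, -3.12]
ft_force: [-8.1, 1.3, 20.8]
opening: 0.187
grip_force: 30.0
```

step_arm(increments=[{"slide": [0,0,0],"roll": 0},{"slide": [0,0,0],"roll": 0},{"slide": [0,0,0],"roll": 0},{"slide": [0,0,0],"roll": 0}], fingers=0.34)

```text
t: 14.5
eef_pos: [646.1, -8.1, 35.5]
tcp_rot: [3.142, 0.0, -3.12]
ft_force: [0.6, 0.2, 1.0]
opening: 0.34
grip_force: 0.0
```

step_arm(increments=[{"slide": [0,0,-0.03],"roll": 0},{"slide": [0,0,-0.08],"roll": 0},{"slide": [0,0,-0.14],"roll": 0},{"slide": [0,0,-0.14],"roll": 0}])

```text
t: 15.0
eef_pos: [647.9, -8.2, 180.3]
tcp_rot: [-3.141, 0.008, -3.12]
ft_force: [-0.8, 0.6, -0.2]
opening: 0.339
grip_force: 0.0
```

```bash
python3 - <<'E'
from h import *
c=imaging.read_camera("wrist");save(c,"w7.png");s=state();print(s["eef_pos"],s["opening"])
a=cv2.imread("pics/w7.png");cv2.imwrite("pics/w7c.png",cv2.resize(a[100:270,110:390],(800,486),interpolation=cv2.INTER_CUBIC))
E
```

```text
[646.65449996  -8.10769449 177.41364499] 0.3386418843497022
```

View pics/w7c.png

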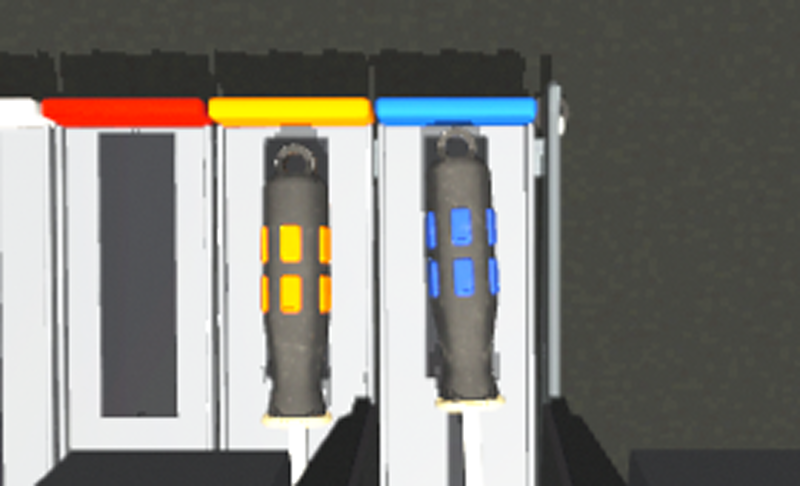

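The blue ring touches its bar but the handle is about 2° askew. The orange driver stopped about 5 mm short. I'll re-grip each one to square it and seat it.

step_arm(increments=[{"slide": [0,-0.001,0.06],"roll": 0},{"slide": [0,-0.001,0.12],"roll": 0},{"slide": [0,-0.001,0.141],"roll": 0},{"slide": [0,-0.001,0.141],"roll": 0}])

```text
t: 15.55
eef_pos: [644.5, -8.9, 31.5]
tcp_rot: [3.141, -0.005, -3.12]
ft_force: [-0.3, 0.6, 0.3]
opening: 0.34
grip_force: 0.0
```

step_arm(increments=[{"slide": [0,0,0],"roll": 0},{"slide": [0,0,0],"roll": 0},{"slide": [0,0,0],"roll": 0},{"slide": [0.001,0,0.0],"roll": 0},{"slide": [0.001,0,0.0],"roll": 0}], fingers=0)

```text
t: 16.18
eef_pos: [645.4, -9.1, 35.3]
tcp_rot: [-3.142, 0.001, -3.12]
ft_force: [-1.8, -0.4, 6.8]
opening: 0.186
grip_force: 29.9
```

step_arm(increments=[{"slide": [0,0,0],"roll": 0},{"slide": [0,0,0],"roll": 0},{"slide": [0,0,0],"roll": 0}], fingers=0.34)

```text
t: 16.55
eef_pos: [645.0, -9.0, 34.3]
tcp_rot: [3.141, -0.0, -3.12]
ft_force: [-0.2, -0.3, -0.7]
opening: 0.336
grip_force: 0.0
```

step_arm(increments=[{"slide": [0,0,-0.03],"roll": 0},{"slide": [0,0,-0.06],"roll": 0},{"slide": [0,0,-0.06],"roll": 0},{"slide": [0.0,-0.057,-0.06],"roll": 0},{"slide": [0.0,-0.057,-0.06],"roll": 0}])

```text
t: 17.18
eef_pos: [646.0, -68.8, 93.4]
tcp_rot: [-3.142, -0.001, -3.123]
ft_force: [-0.1, 0.1, -0.0]
opening: 0.341
grip_force: 0.0
```

```bash
python3 - <<'E'
from h import *
c=imaging.read_camera("wrist");save(c,"w8.png");s=state();print(s["eef_pos"],s["opening"])
print(go(645,-65.5,34,-3.12))
E
```

```text
[645.8132471  -67.27965926  93.38332209] 0.336771462957195
[ 0.0008  0.0018  0.0594 -0.0028]
```

View pics/w8.png

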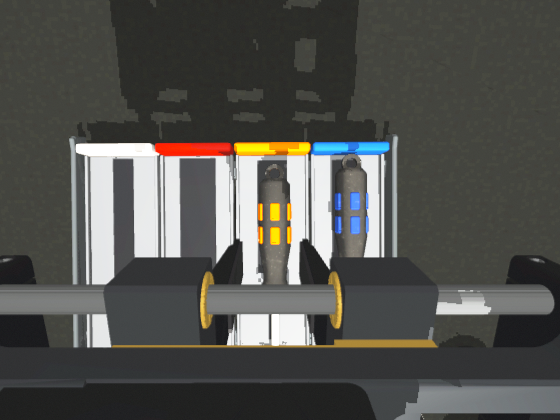

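Blue is now straight and against its bar (ring at row 155). The orange ring is at row 164, about 7 mm short, so I'll grip it and slide it down.

step_arm(increments=[{"slide": [0.001,0.002,0.05],"roll": 0},{"slide": [0.001,0.002,0.058],"roll": 0},{"slide": [0.001,0.002,0.058],"roll": 0}])

```text
t: 17.6
eef_pos: [645.2, -63.4, 36.4]
tcp_rot: [3.141, -0.001, -3.12]
ft_force: [0.6, -0.4, -0.6]
opening: 0.343
grip_force: 0.0
```

step_arm(increments=[{"slide": [0,0,0],"roll": 0},{"slide": [0,0,0],"roll": 0},{"slide": [0,0,0],"roll": 0},{"slide": [0.004,0,0.001],"roll": 0},{"slide": [0.007,0,0.0017],"roll": 0}], fingers=0)

```text
t: 18.23
eef_pos: [639.0, -64.4, 36.1]
tcp_rot: [-3.141, 0.002, -3.12]
ft_force: [0.2, -0.4, 5.5]
opening: 0.185
grip_force: 30.0
```

step_arm(increments=[{"slide": [0,0,0],"roll": 0},{"slide": [0,0,0],"roll": 0},{"slide": [0,0,0],"roll": 0}], fingers=0.34)

```text
t: 18.6
eef_pos: [638.3, -64.2, 34.8]
tcp_rot: [3.142, -0.0, -3.12]
ft_force: [-0.4, 0.4, -0.1]
opening: 0.333
grip_force: 0.0
```

step_arm(increments=[{"slide": [0,0,-0.03],"roll": 0},{"slide": [0,0,-0.06],"roll": 0},{"slide": [0,0,-0.1],"roll": 0},{"slide": [0.0,0,-0.1],"roll": 0}])

```text
t: 19.1
eef_pos: [639.5, -64.4, 137.7]
tcp_rot: [-3.141, 0.005, -3.12]
ft_force: [0.2, 0.2, -0.9]
opening: 0.34
grip_force: 0.0
```

```bash
python3 - <<'E'
from h import *
c=imaging.read_camera("wrist");save(c,"w9.png");s=state();print(s["eef_pos"],s["opening"])
a=cv2.imread("pics/w9.png");cv2.imwrite("pics/w9c.png",cv2.resize(a[100:270,110:390],(800,486),interpolation=cv2.INTER_CUBIC))
W=cloud(c)
for v in range(140,185,3): print(v,W[v,274].round(0),W[v,268].round(0))
print(go(480,60,170,0.53+np.pi),go(442,132,170,0.53+np.pi))
E
```

```text
[638.62888836 -64.28286023 135.79028627] 0.33784794731415485
140 [578. -62.   1.] [579. -67.   1.]
143 [581. -62.   1.] [581. -67.   1.]
146 [584. -61.   0.] [584. -67.   2.]
149 [585. -62.  28.] [585. -67.  26.]
152 [588. -62.  28.] [588. -67.  29.]
155 [591. -61.  23.] [591. -67.  23.]
158 [593. -61.  27.] [593. -67.  27.]
161 [596. -61.  25.] [597. -67.  14.]
164 [599. -61.  15.] [600. -67.  14.]
167 [600. -61.  28.] [602. -67.  16.]
170 [602. -61.  35.] [602. -66.  37.]
173 [604. -61.  38.] [605. -66.  38.]
176 [607. -61.  38.] [607. -66.  40.]
179 [609. -61.  39.] [609. -66.  39.]
182 [612. -61.  40.] [612. -66.  40.]
[ 0.156   0.1276 -0.0342 -0.5088] [ 0.1924  0.2004 -0.0342 -0.5088]
```

View pics/w9c.png

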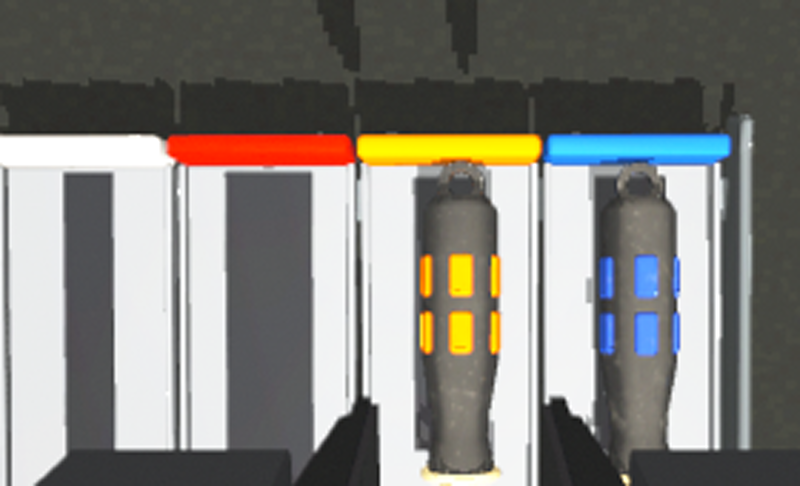

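Orange and blue are both straight, with their rings at the bars (row ~165 of the crop). Now the red hex keys.

step_arm(increments=[{"slide": [0.192,0.2,-0.034],"roll": -0.509},{"slide": [0.192,0.2,-0.034],"roll": -0.509},{"slide": [0.192,0.2,-0.034],"roll": -0.509},{"slide": [0.192,0.2,-0.034],"roll": -0.509},{"slide": [0.192,0.2,-0.034],"roll": -0.509}], fingers=0.75)

```text
t: 19.77
eef_pos: [439.4, 133.1, 168.2]
tcp_rot: [3.141, -0.002, -2.61]
ft_force: [0.6, 0.1, -1.0]
opening: 0.742
grip_force: 0.0
```

step_arm(increments=[{"slide": [0,0,0],"roll": 0},{"slide": [0,0,0],"roll": 0}])

```text
t: 20.02
eef_pos: [442.5, 131.3, 168.2]
tcp_rot: [3.141, -0.001, -2.611]
ft_force: [-0.4, -0.4, 0.1]
opening: 0.752
grip_force: 0.0
```

```bash
python3 - <<'E'
from h import *
c=imaging.read_camera("wrist");save(c,"w10.png");s=state();print(s["eef_pos"],s["tcp_rot"],s["opening"])
h=cv2.cvtColor(c["color"],cv2.COLOR_RGB2HSV);m=cv2.inRange(h,(0,150,80),(8,255,255))|cv2.inRange(h,(172,150,80),(180,255,255))
n,l,st,ce=cv2.connectedComponentsWithStats(cv2.dilate(m,np.ones((9,9))));print(st[1:],ce[1:].round(0))
for r in mark_of("wrist","hex_keys"): print(r,ray(c,*r["uv"],0).round(1))
print(spot_in("wrist","hex_keys")[:2])
E
```

```text
[442.6636219  131.08003084 168.22362997] [ 3.14135782e+00 -6.32688575e-04 -2.61197397e+00] 0.7492661398388523
[[ 254  148   13  109 1326]
 [ 278  148   13  109 1381]
 [   0  199   18   18  271]] [[260. 202.]
 [284. 201.]
 [  8. 207.]]
{'uv': [272.7, 199.7], 'confidence': 0.87} [443.6 135.9   0. ]
[{'bbox': [257.2, 152.6, 287.9, 252.0], 'confidence': 0.94}]
```

View pics/w10.png

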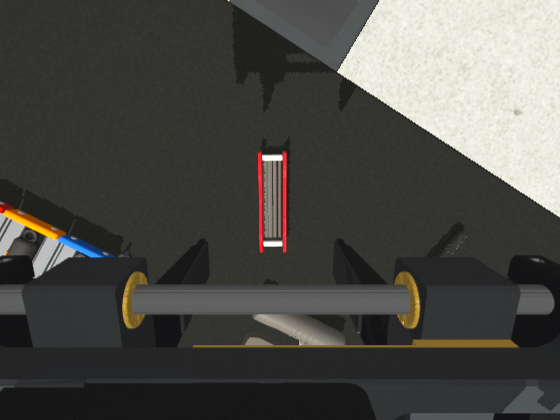

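The hex set lies straight between the fingers, rows 152–251 at column 273.

```bash
python3 - <<'E'
from h import *
c=imaging.read_camera("wrist")
A,B=ray(c,272.3,152.5,24),ray(c,274,251,24);d=B-A;print(A,B,np.hypot(*d[:2]),np.arctan2(d[1],d[0]))
g=(A+B)/2;print(g,go(g[0],g[1],8,np.pi+np.arctan2(d[1],d[0])))
E
```

```text
[398.90774798 108.64258015  24.        ] [486.2734024  161.99444171  24.        ] 102.36785971979612 0.5482304833883782
[442.59057519 135.31851093  24.        ] [-0.0022  0.0037  0.1604 -0.0192]
```

step_arm(increments=[{"slide": [-0.002,0.004,0.06],"roll": -0.019},{"slide": [-0.002,0.004,0.12],"roll": -0.019},{"slide": [-0.002,0.004,0.155],"roll": -0.019},{"slide": [-0.002,0.004,0.16],"roll": -0.019},{"slide": [-0.002,0.004,0.16],"roll": -0.019}])

```text
t: 20.85
eef_pos: [442.2, 135.9, 9.3]
tcp_rot: [-3.142, 0.0, -2.593]
ft_force: [0.0, -1.0, -0.3]
opening: 0.75
grip_force: 0.0
```

step_arm(increments=[{"slide": [0,0,0],"roll": 0},{"slide": [0,0,0],"roll": 0},{"slide": [0,0,0],"roll": 0},{"slide": [0,0,0],"roll": 0},{"slide": [0,0,0],"roll": 0}], fingers=0)

```text
t: 21.48
eef_pos: [442.0, 136.1, 9.0]
tcp_rot: [-3.141, 0.001, -2.592]
ft_force: [-0.0, -0.1, 4.1]
opening: 0.291
grip_force: 30.0
```

step_arm(increments=[{"slide": [0,0,0],"roll": 0},{"slide": [0,0,0],"roll": 0},{"slide": [0,0,-0.03],"roll": 0},{"slide": [0,0,-0.09],"roll": 0},{"slide": [0,0,-0.12],"roll": 0}])

```text
t: 22.1
eef_pos: [441.9, 136.2, 130.9]
tcp_rot: [-3.141, 0.001, -2.592]
ft_force: [-0.2, -0.5, -2.6]
opening: 0.29
grip_force: 30.0
```

```bash
python3 - <<'E'
from h import *
s=state();print(s["eef_pos"],s["opening"],s["grip_force"])
print(go(649,-125,130,3.164))
E
```

```text
[441.85946593 136.19030828 130.94220167] 0.289526758856495 29.999552071094513
[-0.0403 -0.3309  0.0009  0.5268]
```

step_arm(increments=[{"slide": [-0.04,-0.331,0.001],"roll": 0.527},{"slide": [-0.04,-0.331,0.001],"roll": 0.527},{"slide": [-0.04,-0.331,0.001],"roll": 0.527},{"slide": [-0.04,-0.331,0.001],"roll": 0.527},{"slide": [-0.04,-0.331,0.001],"roll": 0.527}])

```text
t: 22.72
eef_pos: [636.3, -110.6, 127.3]
tcp_rot: [3.141, -0.001, -3.12]
ft_force: [0.6, 0.1, -2.0]
opening: 0.291
grip_force: 30.0
```

```bash
python3 - <<'E'
from h import *
print(go(649,-125,60,3.164))
E
```

```text
[-0.0123 -0.0146  0.0673 -0.0004]
```

step_arm(increments=[{"slide": [-0.012,-0.015,0],"roll": 0},{"slide": [-0.012,-0.015,0.04],"roll": 0},{"slide": [-0.012,-0.015,0.06],"roll": 0},{"slide": [-0.012,-0.015,0.067],"roll": 0},{"slide": [-0.012,-0.015,0.067],"roll": 0}])

```text
t: 23.35
eef_pos: [647.9, -123.5, 60.7]
tcp_rot: [3.141, -0.001, -3.119]
ft_force: [-0.3, 0.5, -1.2]
opening: 0.292
grip_force: 30.0
```

```bash
python3 - <<'E'
from h import *
c=imaging.read_camera("wrist");s=state();print(s["eef_pos"],s["tcp_rot"],s["ft_force"])
for r in mark_of("wrist","lane_red")[:1]: print(r, ray(c,*r["uv"],12).round(0))
print(spot_in("wrist","hex_keys")[:1])
W=cloud(c)
for v in range(135,200,4): print(v,W[v,272].round(0))
E
```

```text
[ 648.23119027 -123.60093772   61.37239156] [-3.14156871e+00  3.98739198e-04 -3.11923431e+00] [-0.14299765 -0.43703107 -2.0419011 ]
{'uv': [266.3, 156.1], 'confidence': 0.63} [ 594. -126.   12.]
[{'bbox': [239.9, 166.8, 300.2, 345.4], 'confidence': 0.78}]
135 [ 580. -123.    0.]
139 [ 583. -123.   -1.]
143 [ 585. -123.   26.]
147 [ 587. -123.   27.]
151 [ 590. -123.   27.]
155 [ 593. -123.   22.]
159 [ 596. -123.   13.]
163 [ 599. -122.   14.]
167 [ 601. -122.   15.]
171 [ 604. -122.   15.]
175 [ 599. -123.   66.]
179 [ 601. -123.   68.]
183 [ 603. -123.   68.]
187 [ 606. -122.   62.]
191 [ 609. -122.   62.]
195 [ 611. -122.   62.]
199 [ 613. -122.   62.]
```

step_arm(increments=[{"slide": [0,-0.001,0.008],"roll": 0},{"slide": [0,-0.001,0.014],"roll": 0},{"slide": [0,-0.001,0.019],"roll": 0},{"slide": [0,-0.001,0.023],"roll": 0},{"slide": [0,-0.001,0.025],"roll": 0}])

```text
t: 24.12
eef_pos: [647.9, -124.7, 35.9]
tcp_rot: [3.142, -0.0, -3.119]
ft_force: [-3.4, -0.1, 5.1]
opening: 0.293
grip_force: 30.0
```

step_arm(increments=[{"slide": [0,0,0],"roll": 0},{"slide": [0,0,0],"roll": 0},{"slide": [0,0,0],"roll": 0},{"slide": [0,0,0],"roll": 0}], fingers=0.4)

```text
t: 24.62
eef_pos: [648.1, -124.6, 35.9]
tcp_rot: [3.141, 0.0, -3.119]
ft_force: [0.4, 0.5, 0.6]
opening: 0.402
grip_force: 0.0
```

step_arm(increments=[{"slide": [0,0,-0.03],"roll": 0},{"slide": [0,0,-0.08],"roll": 0},{"slide": [0,0,-0.12],"roll": 0},{"slide": [0,0,-0.12],"roll": 0}])

```text
t: 25.12
eef_pos: [649.3, -125.0, 159.2]
tcp_rot: [-3.14, 0.006, -3.119]
ft_force: [-0.4, -0.3, -0.3]
opening: 0.401
grip_force: 0.0
```

```bash
python3 - <<'E'
from h import *
c=imaging.read_camera("wrist");save(c,"w11.png");s=state();print(s["eef_pos"],s["opening"])
a=cv2.imread("pics/w11.png");cv2.imwrite("pics/w11c.png",cv2.resize(a[100:270,110:390],(800,486),interpolation=cv2.INTER_CUBIC))
E
```

```text
[ 648.33884315 -124.73175533  157.01197293] 0.4033532641013948
```

View pics/w11c.png

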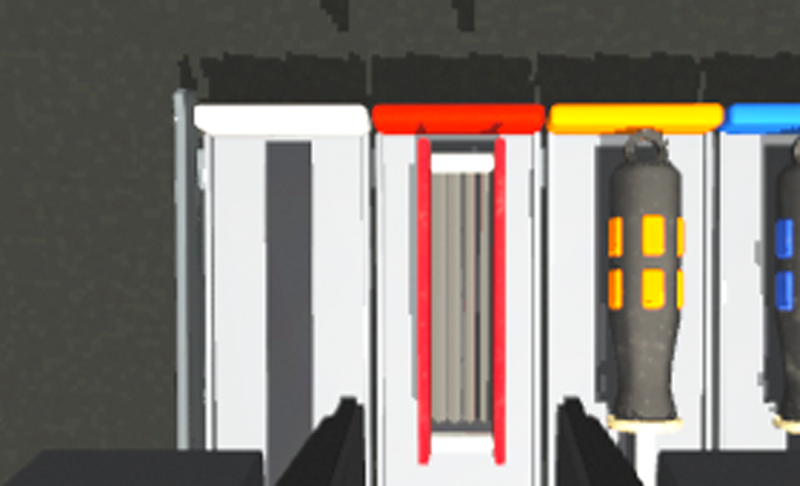

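The hex set is straight in the red lane, with its end at crop row 138 next to the bar edge at row 132. I'll check that gap by depth.

```bash
python3 - <<'E'
from h import *
c=imaging.read_camera("wrist");W=cloud(c)
for v in range(136,160,1): print(v,W[v,258].round(1),W[v,285].round(1),W[v,250].round(1))
print(go(434,322,170,np.pi-.09))
E
```

```text
136 [ 584.1 -137.8    1. ] [ 583.5 -110.9    0.7] [ 5.843e+02 -1.458e+02  1.000e-01]
137 [ 585.1 -137.7    1.6] [ 584.5 -110.9    1.5] [ 5.853e+02 -1.458e+02 -2.000e-01]
138 [ 585.3 -136.7   26.6] [ 584.8 -111.9   25.5] [ 585.5 -144.2   24.9]
139 [ 586.2 -136.7   26.9] [ 585.7 -111.8   25.7] [ 586.4 -144.1   26.2]
140 [ 587.1 -136.7   27.6] [ 586.6 -111.8   25.3] [ 587.2 -144.    28.3]
141 [ 588.  -136.7   27.8] [ 587.4 -111.9   27.6] [ 588.1 -144.    27.1]
142 [ 588.9 -136.7   26.1] [ 588.3 -111.8   27.1] [ 589.  -144.    27.6]
143 [ 589.8 -136.6   27.6] [ 589.2 -111.8   28. ] [ 589.9 -144.    27.5]
144 [ 590.6 -136.6   28.1] [ 590.  -111.8   29.3] [ 590.8 -144.    27.8]
145 [ 591.7 -136.7   24.5] [ 591.  -111.7   26.9] [ 591.8 -144.1   26.1]
146 [ 592.8 -136.9   21. ] [ 592.3 -111.4   20.6] [ 593.  -144.4   21.6]
147 [ 594.  -137.    17.4] [ 593.4 -111.2   16.9] [ 594.1 -144.6   17.3]
148 [ 595.2 -137.2   12.1] [ 594.6 -111.    13.1] [ 595.3 -144.9   13.2]
149 [ 596.1 -137.1   13.1] [ 595.5 -111.    13.4] [ 596.4 -145.    11.9]
150 [ 595.4 -136.2   38. ] [ 594.9 -112.    37.6] [ 597.2 -144.8   13.9]
151 [ 596.3 -136.1   38. ] [ 595.8 -112.    37.1] [ 598.2 -144.9   12.6]
152 [ 597.1 -136.1   38.5] [ 596.6 -112.    37.9] [ 599.1 -144.9   13.5]
153 [ 598.1 -136.2   37.3] [ 597.5 -112.    38.1] [ 600.1 -144.9   12.5]
154 [ 599.  -136.2   36.7] [ 598.3 -112.    39.3] [ 600.9 -144.8   14.8]
155 [ 599.8 -136.1   37.6] [ 599.2 -111.9   38.5] [ 602.  -144.8   13.7]
156 [ 600.7 -136.1   38.1] [ 600.  -111.9   39.4] [ 603.  -144.8   13.4]
157 [ 601.5 -136.1   38.7] [ 601.  -111.9   39. ] [ 603.8 -144.7   14.8]
158 [ 602.4 -136.    39. ] [ 601.8 -111.9   39.2] [ 604.7 -144.7   15.4]
159 [ 603.2 -136.    39.6] [ 602.6 -111.9   40. ] [ 605.7 -144.7   15.3]
[ 0.2038  0.4512 -0.0144  0.1122]
```

The hex set's low end stands about 6 mm short of the bar. I'll grip it again and slide it down, as I did with orange.

step_arm(increments=[{"slide": [0,0,0.06],"roll": 0},{"slide": [0,0,0.11],"roll": 0},{"slide": [0,0,0.12],"roll": 0},{"slide": [0,0,0.12],"roll": 0}])

```text
t: 25.72
eef_pos: [648.0, -124.7, 35.6]
tcp_rot: [3.141, -0.001, -3.119]
ft_force: [-0.4, -0.9, 0.0]
opening: 0.399
grip_force: 0.0
```

step_arm(increments=[{"slide": [0,0,0],"roll": 0},{"slide": [0,0,0],"roll": 0},{"slide": [0,0,0],"roll": 0},{"slide": [0.004,0,0.001],"roll": 0},{"slide": [0.007,0,0.0017],"roll": 0}], fingers=0)

```text
t: 26.35
eef_pos: [643.6, -125.2, 36.5]
tcp_rot: [-3.14, 0.007, -3.12]
ft_force: [13.7, 3.6, 6.4]
opening: 0.29
grip_force: 30.0
```

step_arm(increments=[{"slide": [0,0,0],"roll": 0},{"slide": [0,0,0],"roll": 0},{"slide": [0,0,0],"roll": 0}], fingers=0.4)

```text
t: 26.72
eef_pos: [640.9, -124.8, 34.2]
tcp_rot: [3.141, -0.0, -3.119]
ft_force: [0.4, -0.1, -0.5]
opening: 0.399
grip_force: 0.0
```

step_arm(increments=[{"slide": [0,0,-0.03],"roll": 0},{"slide": [0,0,-0.08],"roll": 0},{"slide": [0,0,-0.13],"roll": 0},{"slide": [0,0,-0.13],"roll": 0}])

```text
t: 27.22
eef_pos: [642.4, -125.2, 168.2]
tcp_rot: [-3.14, 0.006, -3.119]
ft_force: [-1.0, -0.2, 0.0]
opening: 0.402
grip_force: 0.0
```

```bash
python3 - <<'E'
from h import *
c=imaging.read_camera("wrist");W=cloud(c);s=state();print(s["eef_pos"],s["opening"])
h=cv2.cvtColor(c["color"],cv2.COLOR_RGB2HSV);m=(cv2.inRange(h,(0,150,80),(8,255,255))|cv2.inRange(h,(172,150,80),(180,255,255)))>0
for b in (0,1):
    P=W[m&(W[...,2]>33) & ((W[...,1]<-124) if b==0 else (W[...,1]>=-124))];P=P[np.isfinite(P[:,0])]
    print(P[:,0].min(),P[:,0].max(),np.polyfit(P[:,0],P[:,1],1))
print(go(434,322,170,np.pi-.09))
E
```

```text
[ 641.43523126 -124.96951219  165.72211622] 0.3985872381503643
589.8994130083635 697.3364691681346 [ 7.81683631e-02 -1.87291299e+02]
589.2581703112598 896.5048605035636 [ 1.69504397e-01 -2.20185444e+02]
[ 0.1975  0.4515 -0.0043  0.1122]
```

The hex end is now at the bar (x 589–590, with 14 N felt at contact). The marker is last.

step_arm(increments=[{"slide": [0.198,0.452,-0.004],"roll": 0.112},{"slide": [0.198,0.452,-0.004],"roll": 0.112},{"slide": [0.198,0.452,-0.004],"roll": 0.112},{"slide": [0.198,0.452,-0.004],"roll": 0.112},{"slide": [0.198,0.452,-0.004],"roll": 0.112}])

```text
t: 27.9
eef_pos: [507.7, 160.0, 165.5]
tcp_rot: [-3.141, -0.002, 3.051]
ft_force: [0.9, 0.4, -0.1]
opening: 0.399
grip_force: 0.0
```

```bash
python3 - <<'E'
from h import *
print(go(434,322,170,np.pi-.09))
E
```

```text
[ 8.800e-02  1.547e-01 -4.500e-03 -1.000e-04]
```

step_arm(increments=[{"slide": [0.088,0.155,-0.004],"roll": 0},{"slide": [0.088,0.155,-0.004],"roll": 0},{"slide": [0.088,0.155,-0.004],"roll": 0},{"slide": [0.088,0.155,-0.004],"roll": 0},{"slide": [0.088,0.155,-0.004],"roll": 0}], fingers=0.6)

```text
t: 28.52
eef_pos: [435.3, 320.3, 169.8]
tcp_rot: [-3.14, -0.001, 3.052]
ft_force: [0.8, -0.6, 1.0]
opening: 0.601
grip_force: 0.0
```

```bash
python3 - <<'E'
from h import *
c=imaging.read_camera("wrist");save(c,"w12.png");W=cloud(c);s=state();print(s["eef_pos"],s["tcp_rot"])
print(spot_in("wrist","marker")[:1])
for r in mark_of("wrist","marker")[:1]: print(r,ray(c,*r["uv"],0).round(1))
m=(W[...,2]>5)&(W[...,2]<22)&(abs(W[...,0]-434)<80)&(abs(W[...,1]-322)<35)
v,u=np.nonzero(m);m[270:]=0;v,u=np.nonzero(m);P=W[m]
print(len(u),P.min(0),P.max(0),np.median(P,0),np.polyfit(P[:,0]-434,P[:,1],1))
E
```

```text
[435.72077854 319.91130842 169.96795577] [-3.14070225e+00 -1.10438908e-03  3.05119637e+00]
[{'bbox': [266.0, 133.2, 284.9, 263.5], 'confidence': 0.89}]
{'uv': [275.5, 195.1], 'confidence': 0.85} [433.5 326.7   0. ]
1755 [367.42469222 314.64303195   6.00556913] [501.83539546 336.58988845  18.64428071] [430.04149992 326.14298448  14.84987186] [-7.13406730e-02  3.25930359e+02]
```

```bash
python3 - <<'E'
from h import *
print(go(424.6,326.6,5,np.pi-.075))
E
```

```text
[ 0.0121  0.0058  0.1653 -0.0165]
```

step_arm(increments=[{"slide": [0.012,0.006,0.06],"roll": -0.017},{"slide": [0.012,0.006,0.12],"roll": -0.017},{"slide": [0.012,0.006,0.155],"roll": -0.017},{"slide": [0.012,0.006,0.165],"roll": -0.017},{"slide": [0.012,0.006,0.165],"roll": -0.017}])

```text
t: 29.3
eef_pos: [424.7, 327.5, 6.0]
tcp_rot: [-3.142, -0.0, 3.068]
ft_force: [-0.1, 0.9, -0.5]
opening: 0.606
grip_force: 0.0
```

step_arm(increments=[{"slide": [0,0,0],"roll": 0},{"slide": [0,0,0],"roll": 0},{"slide": [0,0,0],"roll": 0},{"slide": [0,0,0],"roll": 0},{"slide": [0,0,0],"roll": 0}], fingers=0)

```text
t: 29.92
eef_pos: [424.2, 327.9, 5.9]
tcp_rot: [3.141, 0.0, 3.069]
ft_force: [-1.4, 0.8, 3.0]
opening: 0.161
grip_force: 30.0
```

step_arm(increments=[{"slide": [0,0,0],"roll": 0},{"slide": [0,0,0],"roll": 0},{"slide": [0,0,-0.03],"roll": 0},{"slide": [0,0,-0.09],"roll": 0},{"slide": [0,0,-0.13],"roll": 0}])

```text
t: 30.55
eef_pos: [424.4, 328.0, 137.8]
tcp_rot: [3.141, 0.001, 3.069]
ft_force: [-0.2, 0.5, -1.0]
opening: 0.16
grip_force: 30.0
```

```bash
python3 - <<'E'
from h import *
s=state();print(s["eef_pos"],s["opening"],s["grip_force"])
print(go(540,100,135,3.1),go(653,-183,135,3.164))
E
```

```text
[424.37993838 327.9880448  137.78278362] 0.16041950814859912 29.967853527632542
[-0.1319 -0.219   0.0028 -0.0312] [-0.2652 -0.493   0.0028 -0.0952]
```

step_arm(increments=[{"slide": [-0.265,-0.493,0.003],"roll": -0.095},{"slide": [-0.265,-0.493,0.003],"roll": -0.095},{"slide": [-0.265,-0.493,0.003],"roll": -0.095},{"slide": [-0.265,-0.493,0.003],"roll": -0.095},{"slide": [-0.265,-0.493,0.003],"roll": -0.095}])

```text
t: 31.18
eef_pos: [552.3, 40.6, 133.9]
tcp_rot: [3.141, 0.0, -3.119]
ft_force: [0.8, 1.6, -0.4]
opening: 0.155
grip_force: 30.0
```

```bash
python3 - <<'E'
from h import *
print(go(653,-183,115,3.164))
E
```

```text
[-9.570e-02 -2.257e-01  1.890e-02 -2.000e-04]
```

step_arm(increments=[{"slide": [-0.096,-0.226,0.019],"roll": 0},{"slide": [-0.096,-0.226,0.019],"roll": 0},{"slide": [-0.096,-0.226,0.019],"roll": 0},{"slide": [-0.096,-0.226,0.019],"roll": 0},{"slide": [-0.096,-0.226,0.019],"roll": 0}])

```text
t: 31.8
eef_pos: [653.2, -184.9, 113.7]
tcp_rot: [-3.142, -0.0, -3.123]
ft_force: [0.5, 0.5, 0.1]
opening: 0.156
grip_force: 30.0
```

```bash
python3 - <<'E'
from h import *
c=imaging.read_camera("wrist");save(c,"w13.png");W=cloud(c);s=state();print(s["eef_pos"],s["tcp_rot"])
for r in mark_of("wrist","lane_white")[:1]: print(r,ray(c,*r["uv"],12).round(1))
print(spot_in("wrist","marker")[:1])
for v in range(140,215,5): print(v,W[v,270].round(0))
print(go(653,-183,60,3.164))
E
```

```text
[ 652.4536065  -182.66803209  113.87823492] [ 3.14095056e+00 -1.16198264e-03 -3.12180680e+00]
{'uv': [272.7, 147.7], 'confidence': 0.83} [ 596.6 -183.1   12. ]
[{'bbox': [255.7, 158.1, 286.1, 348.9], 'confidence': 0.84}]
140 [ 590. -185.   27.]
145 [ 594. -185.   21.]
150 [ 598. -185.   13.]
155 [ 602. -185.   15.]
160 [ 597. -185.  122.]
165 [ 599. -185.  123.]
170 [ 602. -185.  122.]
175 [ 604. -185.  123.]
180 [ 607. -185.  122.]
185 [ 609. -185.  124.]
190 [ 612. -185.  123.]
195 [ 614. -185.  123.]
200 [ 617. -185.  123.]
205 [ 620. -185.  123.]
210 [ 622. -185.  123.]
[-0.0008 -0.0025  0.0546 -0.0001]
```

step_arm(increments=[{"slide": [-0.002,-0.001,0.04],"roll": 0},{"slide": [-0.002,-0.001,0.058],"roll": 0},{"slide": [-0.002,-0.001,0.063],"roll": 0},{"slide": [-0.002,-0.001,0.068],"roll": 0},{"slide": [-0.002,-0.001,0.072],"roll": 0}])

```text
t: 32.58
eef_pos: [655.2, -182.3, 43.9]
tcp_rot: [-3.141, 0.002, -3.119]
ft_force: [0.3, -0.6, 1.1]
opening: 0.155
grip_force: 29.5
```

step_arm(increments=[{"slide": [0,0,0.003],"roll": 0},{"slide": [0,0,0.006],"roll": 0},{"slide": [0,0,0.0075],"roll": 0},{"slide": [0,0,0.0075],"roll": 0}])

```text
t: 33.08
eef_pos: [654.8, -182.2, 35.6]
tcp_rot: [3.142, 0.0, -3.119]
ft_force: [-0.7, -0.7, 1.7]
opening: 0.142
grip_force: 30.0
```

```bash
python3 - <<'E'
from h import *
c=imaging.read_camera("wrist");W=cloud(c);s=state();print(s["eef_pos"],s["tcp_rot"],s["ft_force"])
for v in range(135,200,4): print(v,W[v,270].round(0),c["color"][v,270])
E
```

```text
[ 654.82842129 -182.21515473   35.61820544] [ 3.14155820e+00  2.15997469e-04 -3.11944166e+00] [0.74519952 0.10459301 1.85649749]
135 [ 586. -183.   25.] [236 231 223]
139 [ 588. -183.   28.] [253 252 249]
143 [ 591. -183.   28.] [253 252 250]
147 [ 593. -183.   27.] [187 181 170]
151 [ 596. -183.   14.] [170 165 156]
155 [ 598. -183.   13.] [109 110 110]
159 [ 599. -183.   30.] [51 51 48]
163 [ 601. -182.   32.] [50 50 47]
167 [ 603. -182.   34.] [49 50 47]
171 [ 605. -182.   34.] [49 49 47]
175 [ 607. -182.   33.] [50 51 48]
179 [ 609. -182.   34.] [57 58 54]
183 [ 611. -182.   35.] [54 53 50]
187 [ 613. -182.   37.] [60 58 54]
191 [ 616. -182.   36.] [64 63 60]
195 [ 618. -182.   37.] [50 50 47]
199 [ 620. -182.   38.] [49 49 47]
```

The marker has tilted onto the slope. I'll slide it about 7 mm to the bar, then release.

step_arm(increments=[{"slide": [0.004,0,0.001],"roll": 0},{"slide": [0.006,0,0.0015],"roll": 0},{"slide": [0.007,0,0.0017],"roll": 0},{"slide": [0.007,0,0.0017],"roll": 0}])

```text
t: 33.62
eef_pos: [648.4, -182.3, 34.0]
tcp_rot: [-3.141, 0.002, -3.119]
ft_force: [5.5, 0.8, 1.7]
opening: 0.137
grip_force: 30.0
```

step_arm(increments=[{"slide": [0,0,0],"roll": 0},{"slide": [0,0,0],"roll": 0},{"slide": [0,0,0],"roll": 0}], fingers=0.3)

```text
t: 34.0
eef_pos: [647.3, -182.3, 33.6]
tcp_rot: [3.141, -0.001, -3.119]
ft_force: [0.4, 0.2, -0.3]
opening: 0.296
grip_force: 0.0
```

step_arm(increments=[{"slide": [0,0,-0.03],"roll": 0},{"slide": [0,0,-0.09],"roll": 0},{"slide": [0,0,-0.15],"roll": 0},{"slide": [0,0.05,-0.2],"roll": 0},{"slide": [-0.0,0.05,-0.2],"roll": 0}])

```text
t: 34.62
eef_pos: [647.2, -130.6, 237.4]
tcp_rot: [-3.14, 0.005, -3.118]
ft_force: [0.8, -0.7, -0.8]
opening: 0.301
grip_force: 0.0
```

```bash
python3 - <<'E'
from h import *
c=imaging.read_camera("wrist");save(c,"w14.png");W=cloud(c);s=state();print(s["eef_pos"],s["opening"])
a=cv2.imread("pics/w14.png");cv2.imwrite("pics/w14c.png",cv2.resize(a[100:270,110:390],(800,486),interpolation=cv2.INTER_CUBIC))
for y in(-182,-137,-112):
    m=(abs(W[...,1]-y)<1.5)&(W[...,0]>583)&(W[...,0]<606)&(W[...,2]>5)
    P=W[m];P=P[np.argsort(P[:,0])];print(y,[tuple(p) for p in P[::2,[0,2]].round(0)])
E
```

```text
[ 646.90244048 -130.91949161  235.97066229] 0.29895338594857657
-182 [(np.float64(587.0), np.float64(28.0)), (np.float64(587.0), np.float64(28.0)), (np.float64(588.0), np.float64(27.0)), (np.float64(589.0), np.float64(27.0)), (np.float64(589.0), np.float64(28.0)), (np.float64(590.0), np.float64(28.0)), (np.float64(591.0), np.float64(29.0)), (np.float64(591.0), np.float64(27.0)), (np.float64(593.0), np.float64(27.0)), (np.float64(594.0), np.float64(27.0)), (np.float64(594.0), np.float64(26.0)), (np.float64(595.0), np.float64(26.0)), (np.float64(596.0), np.float64(27.0)), (np.float64(597.0), np.float64(28.0)), (np.float64(598.0), np.float64(28.0)), (np.float64(598.0), np.float64(27.0)), (np.float64(599.0), np.float64(28.0)), (np.float64(600.0), np.float64(29.0)), (np.float64(601.0), np.float64(28.0)), (np.float64(602.0), np.float64(28.0)), (np.float64(603.0), np.float64(30.0)), (np.float64(603.0), np.float64(29.0)), (np.float64(604.0), np.float64(30.0)), (np.float64(605.0), np.float64(30.0)), (np.float64(605.0), np.float64(30.0))]
-137 [(np.float64(586.0), np.float64(27.0)), (np.float6
[... 894 characters left out ...]
np.float64(585.0), np.float64(27.0)), (np.float64(586.0), np.float64(28.0)), (np.float64(586.0), np.float64(27.0)), (np.float64(587.0), np.float64(27.0)), (np.float64(589.0), np.float64(26.0)), (np.float64(589.0), np.float64(37.0)), (np.float64(590.0), np.float64(36.0)), (np.float64(592.0), np.float64(36.0)), (np.float64(593.0), np.float64(37.0)), (np.float64(595.0), np.float64(37.0)), (np.float64(597.0), np.float64(38.0)), (np.float64(599.0), np.float64(38.0)), (np.float64(600.0), np.float64(39.0)), (np.float64(601.0), np.float64(39.0)), (np.float64(603.0), np.float64(40.0)), (np.float64(604.0), np.float64(39.0)), (np.float64(605.0), np.float64(39.0)), (np.float64(606.0), np.float64(40.0))]
```

View pics/w14c.png

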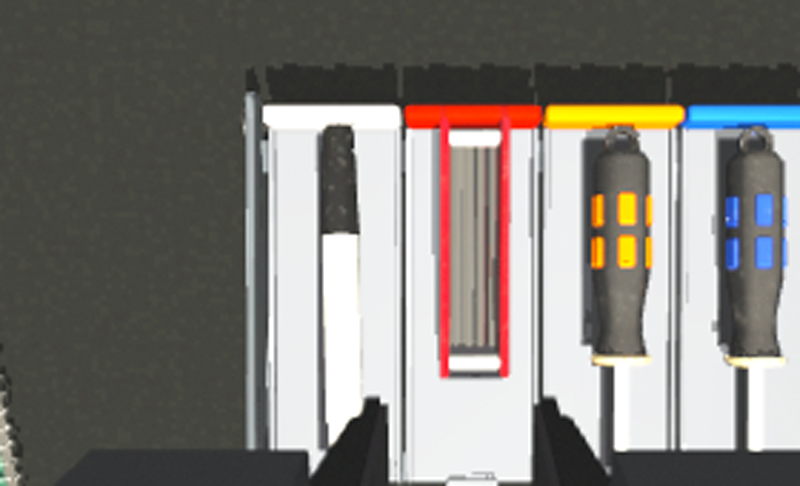

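All four tools lie straight in their own lanes, with their low ends at the bars (crop row ~125). The gripper is well clear, so I'm handing in.

```bash
python3 -c "
from h import *
print(env.job_done())"
```

```text
the job is handed in; nothing more can be done
None
```

All four tools are back on the stand in the lanes of their own colour, lying straight with their lower ends at the stop bars and the screwdriver handles down. The torch and ball pen were not touched, and I handed the job in at about 35 s on the robot's clock.

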